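# Slide a glass plate out over the edge of the balance slab by its blue band

### The arm

A 6-joint arm with a two-finger parallel gripper is mounted at the origin on the work surface. World frame = base frame: x ahead of the robot, y to its left, z up, the work surface at z = 0. Lengths are in m, angles in degrees, forces in N, time in s.
With the tool pointing down it reaches from about 0.4 to 0.825 m from the base axis. Payload 7 kg.
Tool frame: the origin (TCP) lies midway between the tips of the shut fingers; the grasp point (between the pads) lies ctrl.tcp_to_grasp behind it (ctrl.tcp_to_grasp is the distance from the TCP to the grasp point, in m); z points along the fingers, y is the line along which they close (so a half turn about z gives the same grasp; the last joint's range is limited). The gripper opens to 88 mm and grips with 3 to 60 N. Pads are 19 mm wide; open, the fingers measure 130 mm over their backs; the gripper's body (78 mm by 193 mm) begins 47 mm behind the grasp point.
Start: joints at [87.324, 20.546, 0.682, 0, -70.136, -16.507], TCP at [0.222, 0.637, 0.227] pointing down, gripper open.
Joint ranges: [-176.03, 176.03], [-82.01, 121.73], [-58.28, 71.71], [-173.87, 95.51], [-174.79, -0.11], [-173.66, 173.66]. Speed limits (degrees/s): [136.94, 136.94, 172.46, 180, 180, 180].

### API

Orientations are given as [roll, pitch, yaw] about the fixed x, y, z axes, in that order (R = Rz(yaw) Ry(pitch) Rx(roll)).
In Python, from plant import ctrl, imaging, close_job gives the robot as it stands.
- The arm moves only by the shell command python3 -m crank 'ROWS'. ROWS is JSON, a list of rows, each a list of 3 entries, a list of its own where there are three numbers: the shift along the world's x, y, z in m, then the turn, a rotation vector about the world's x, y, z in degrees, then the opening, from -1 (shut) to 1 (fully open), so that 0 is half open. A call has 1 to 12 rows; each row shifts and turns the commanded pose from where the row before left it; what a row does not reach is not made up. A row lasts 1/10 s, in which the tool goes at most 50 mm and 8.59 degrees, less where a joint would pass 70% of its speed; a pose out of reach is approached as far as the arm can. A call is refused whole if a number of a shift passes 0.05 or a number of a turn 8.59, either way. A call with a gripper value outside its range is refused whole. The fingers move at their own pace and stop on an object; the grip force is fixed at half the most. Time passes only in rows, so rows that do not move let the fingers close. It gives the time, the measured TCP pose, the force, the opening and the grip force at its end, in the units of the state.
- ctrl.get_obs(): the state, without advancing time (a new reading comes with each control period).
- imaging.snapshot(name): name is "scene" or "top" or "wrist"; returns (picture, depth): 420x560x3 uint8, blue, green, red; 420x560 float32, m along the optical axis (not along the pixel's ray), 0 where there is no reading.
- imaging.camera_model(name): a dict with "mtx" (3x3 intrinsics, pixels), "R" (3x3) and "t" (3): a world point X has camera coordinates R X + t. Camera axes: x right, y down, z forward; pixel columns grow to the right and rows downward; lengths in m; the calibration is good to about 2 mm. The wrist camera is an equidistant fisheye: a pixel r from the principal point sees the ray r / f radians off the axis. A picture is of the moment at which its call begins: read the wrist's pose just before it. camera_model takes no time and is no camera call; for the wrist camera it gives the pose at the moment of the call.
- close_job(): hands the job in; it is judged then, once.
The state is a dict: "clock": time; "joint_pos": joint angles; "qvel": joint speeds; "tau": joint torques, N m; "tool_pos": TCP position; "orientation": TCP orientation; "force": force on the tool from outside, world axes, zero at the start; "moment": the same for the moment, N m; "opening": finger opening in m; "gripper_force": force on a finger pad.
Only numpy, scipy, OpenCV 4.12 (cv2) and the standard library are available. Lean on these libraries where they do the work, as an engineer would, in place of code of your own. Each camera call takes 0.05 s, during which the arm holds its last target. There are 200 camera calls.

### The job

Push the frosted glass plate with the blue band across the black stone slab, keeping it flat on the stone and never lifting it, until exactly its blue band sticks out over the slab's far edge, with the band's inner border lying along that edge, so that a colleague can pick it up by the band. Leave the green-banded plate, the vial, the bottle and the beaker where they stand.

Things in the scene. Friction and masses are not known exactly. Their poses are not given: they have to be found in the camera images.
- slab_edge (a point): Middle of the top of the far long edge of the fixed black stone slab. Its x axis points level out over the edge (away from the robot, give or take 0.3 rad of yaw), its y axis runs along the edge, z is up. The slab is 240 mm (x) by 400 mm (y) and 45 mm high; it lies wholly on the -x side of this point, its flat top at the height of this point. Beyond the edge is only the bench, 45 mm lower.
- plate_blue: Loose frosted glass plate, 100 mm (its x) by 110 mm (its y) by 6 mm, 0.12 to 0.24 kg, flat on the slab. Origin: centre of its underside. Its x axis points to the banded side, which starts toward the slab's far edge, up to 0.25 rad from square, none of it overhanging. The blue band covers the last 30 mm at +x, full width; its inner border is at x = +20 mm. It stays put when let go.
- blue_border_left (a point): The end of the blue band's inner border at the plate's +y side, on the underside of the blue plate: at (+20, +55, 0) mm in the plate's frame.
- blue_border_right (a point): The other end of that border, at the plate's -y side: at (+20, -55, 0) mm in the plate's frame.
- plate_green: An identical plate with a green band, to be left alone. It lies on the slab beside the blue one, on either side of it. Origin at the centre of its underside, x axis to its banded side.
- vial: Small loose amber glass vial with a white cap, 26 mm across and 50 mm high, standing on the slab between the two plates, near the far edge. Origin at the centre of its underside. To be left alone.
- bottle: Loose amber reagent bottle, 68 mm across and 150 mm high, standing on the bench to the left of the slab. Origin at the centre of its underside. To be left alone.
- beaker: Loose clear glass beaker, 68 mm across and 85 mm high, standing on the bench to the right of the slab. Origin at the centre of its underside. To be left alone.
Mind the look-alikes: they are no part of the job. Leave any brown or pink look-alike of the plate_blue alone.

How it is judged (in metres and radians):
At the end, for the whole second after the job is handed in: Both ends of the blue band's inner border are within 7 mm of the slab's far edge, measured level and square to it; the plate lies flat and still on the slab; vial, bottle and beaker stand upright within 15 mm, and the green plate within 12 mm, of their starts (x of blue_border_left in the frame of slab_edge between -0.007 and 0.007 m and x of blue_border_right in the frame of slab_edge between -0.007 and 0.007 m and z of plate_blue in the frame of slab_edge between -0.004 and 0.004 m and angle between plate_blue's own z axis and vertical below 0.05 rad and linear speed of plate_blue below 0.01 m/s and distance of each of vial, bottle, beaker from where it was at the start of the episode below 0.015 m and angle between each of vial, bottle, beaker's own z axis and vertical below 0.2 rad and distance of plate_green from where it was at the start of the episode below 0.012 m); the robot touches nothing.
It fails at once if the blue plate is lifted or tipped (z of plate_blue in the frame of slab_edge above 0.008 m or angle between plate_blue's own z axis and vertical above 0.2 rad).
It fails at once if the green plate is moved or lifted (distance of plate_green from where it was at the start of the episode above 0.012 m).
It fails at once if the vial, bottle or beaker is moved or tipped (distance of any of vial, bottle, beaker from where it was at the start of the episode above 0.015 m or angle between any of vial, bottle, beaker's own z axis and vertical above 0.3 rad).
It also fails if it takes over 38 s, if anything falls off the work surface, if the arm or the gripper's body presses on something with over 40 N, if the wrist force passes 120 N, or if a joint passes its speed limit or range.

## Working session

There is one attempt and no reset: what is moved stays moved. The work goes in short steps, Python scripts to look and compute and a shell command to move; the robot and the scene stay as the last step left them, time stands still between calls to the robot, and variables do not carry over. Pictures are saved under pics/ and viewed, at most 10 in all, crops included, and the job is handed in when it is done.

```bash
mkdir -p pics; ls
python3 - <<'E'
from plant import ctrl, imaging
import cv2
o=ctrl.get_obs(); print(o['clock'],o['tool_pos'],o['orientation'],ctrl.tcp_to_grasp)
for n in ("top","scene"):
    p,d=imaging.snapshot(n); cv2.imwrite(f"pics/{n}1.png",p)
    import numpy as np; np.savez(f"pics/{n}1.npz",p=p,d=d); m=imaging.camera_model(n); print(n,m)
E
```

```text
pics
0.0 [0.22165752 0.6370476  0.2256202 ] [ 1.79906680e+02 -8.62291309e-03 -1.91882996e+01] 0.0188
top {'mtx': array([[521.13058401,   0.        , 279.96303741],
       [  0.        , 521.13058401, 212.7194432 ],
       [  0.        ,   0.        ,   1.        ]]), 'R': array([[ 0.02675386, -0.99960933,  0.0080879 ],
       [-0.9913106 , -0.02757242, -0.12861984],
       [ 0.1287926 , -0.00457654, -0.99166099]]), 't': array([-0.01106157,  0.60624722,  1.59158594])}
scene {'mtx': array([[404.39908556,   0.        , 280.50607456],
       [  0.        , 404.39908556, 210.53805884],
       [  0.        ,   0.        ,   1.        ]]), 'R': array([[-0.72350932,  0.69031383,  0.00103375],
       [ 0.55053106,  0.57790691, -0.60244432],
       [-0.41647306, -0.43530497, -0.79816024]]), 't': array([ 0.46157308, -0.31190539,  1.50558068])}
```

View pics/top1.png

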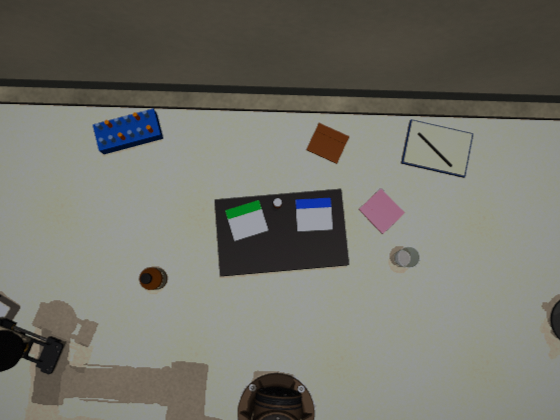

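View pics/scene1.png

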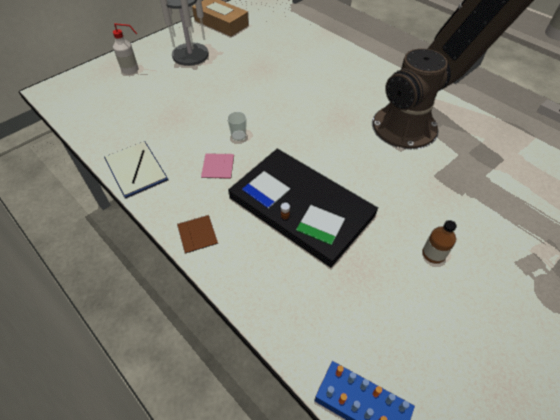

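The top view shows the blue-banded plate at about (314,214), with its band toward the far edge (row ~192). The look-alikes are the green-banded plate (246,220), brown square (328,143), pink square (381,211), blue rack (128,131) and notebook (437,148). The vial is at (278,202), the bottle at (152,278) and the beaker at (404,257). I'm choosing the plate at (314,214) on the slab, since it has the blue band.

```bash
cat > h.py <<'E'
import numpy as np, cv2
from plant import ctrl, imaging
def ray(n,m,px):
    px=np.atleast_2d(np.float64(px)); K=m['mtx']; u=(px[:,0]-K[0,2])/K[0,0]; v=(px[:,1]-K[1,2])/K[1,1]
    if n=='wrist':
        r=np.hypot(u,v)+1e-12; d=np.c_[u/r*np.sin(r),v/r*np.sin(r),np.cos(r)]
    else: d=np.c_[u,v,np.ones(len(u))]
    return -m['R'].T@m['t'], d@m['R']
def onplane(n,m,px,z):
    c,d=ray(n,m,px); return c+d*((z-c[2])/d[:,2])[:,None]
def quad(pts): # fit rotated rect to world xy
    return cv2.minAreaRect(np.float32(pts[:,:2]))
E
python3 - <<'E'
from h import *
f=np.load('pics/top1.npz'); p=f['p']; m=imaging.camera_model('top')
cv2.imwrite('pics/crop1.png',cv2.resize(p[180:285,205:360],None,fx=5,fy=5,interpolation=cv2.INTER_CUBIC))
h=cv2.cvtColor(p,cv2.COLOR_BGR2HSV).astype(int)
roi=np.zeros(p.shape[:2],bool); roi[180:285,205:360]=1
def big(mask):
    c=max(cv2.findContours(mask.astype(np.uint8),0,cv2.CHAIN_APPROX_NONE)[0],key=cv2.contourArea); return c[:,0,:]
def show(n,mask,z):
    w=onplane('top',m,big(mask),z)[:,:2]*1000; r=cv2.minAreaRect(np.float32(w)); print(n,np.round(r[0]),np.round(r[1]),round(r[2],1)); print(np.round(cv2.boxPoints(r)).tolist())
show('slab',roi&(h[...,2]<90),.045)
b=roi&(h[...,0]>105)&(h[...,0]<130)&(h[...,1]>150)&(h[...,2]>70)
g=roi&(h[...,0]>45)&(h[...,0]<80)&(h[...,1]>120)&(h[...,2]>50)
inn=roi.copy(); inn[:,:225]=0; inn[:,342:]=0; inn[:195]=0; inn[265:]=0
w=inn&(h[...,2]>120)&(h[...,1]<90)
left=np.zeros_like(roi); left[:,:272]=1
right=np.zeros_like(roi); right[:,288:]=1
show('blue',b,.051);show('green',g,.051);show('blueplate',(b|w)&right,.051);show('greenplate',(g|w)&left,.051)
v=onplane('top',m,[[278,202]],.095);print('vial',v)
E
```

```text
slab [546.   1.] [240. 399.] 6.5
[[404.0, 185.0], [450.0, -211.0], [688.0, -183.0], [643.0, 213.0]]
blue [639. -96.] [ 30. 111.] 5.0
[[620.0, -43.0], [629.0, -153.0], [659.0, -150.0], [650.0, -40.0]]
green [613. 121.] [ 30. 112.] 18.9
[[580.0, 169.0], [617.0, 64.0], [646.0, 74.0], [609.0, 179.0]]
blueplate [605. -99.] [100. 111.] 4.8
[[550.0, -48.0], [559.0, -159.0], [659.0, -150.0], [650.0, -40.0]]
greenplate [580. 110.] [100. 112.] 19.0
[[515.0, 147.0], [551.0, 41.0], [646.0, 74.0], [609.0, 179.0]]
vial [[0.63164334 0.01255725 0.095     ]]
```

View pics/crop1.png

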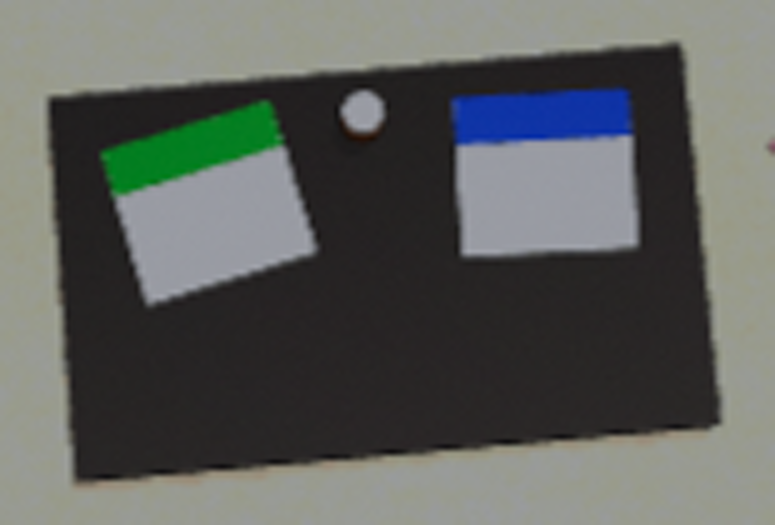

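The slab fits at 240x399 mm and the blue plate at 100x111 mm, both matching the sizes given. The plate needs about 53 mm of push and +1.7° of turn. I'll push squarely with two half-open fingers lined up along its rear edge.

```bash
python3 -m crank '[[[0.018,-0.047,0],[0,0,8.57],0.3],[[0.018,-0.047,0],[0,0,8.57],0.3],[[0.018,-0.047,0],[0,0,8.57],0.3],[[0.018,-0.047,0],[0,0,0],0.3],[[0.018,-0.047,0],[0,0,0],0.3],[[0.018,-0.047,0],[0,0,0],0.3],[[0.018,-0.047,0],[0,0,0],0.3],[[0.018,-0.047,0],[0,0,0],0.3],[[0.018,-0.047,0],[0,0,0],0.3],[[0.018,-0.047,0],[0,0,0],0.3],[[0.018,-0.047,0],[0,0,0],0.3],[[0.018,-0.047,0],[0,0,0],0.3]]'
```

```text
clock: 1.3
tool_pos: [0.4365, 0.0752, 0.2268]
orientation: [-180.0, -0.0, 6.6]
force: [1.1, 0.9, 0.7]
opening: 0.057
gripper_force: 0.0
```

```bash
python3 -m crank '[[[0.019,-0.046,0],[0,0,0],0.3],[[0.019,-0.046,0],[0,0,0],0.3],[[0.019,-0.046,0],[0,0,0],0.3],[[0.019,-0.045,0],[0,0,0],0.3],[[0,0,0],[0,0,0],0.3],[[0,0,0],[0,0,0],0.3]]'
python3 - <<'E'
from h import *
m=imaging.camera_model('wrist'); p,d=imaging.snapshot('wrist'); cv2.imwrite('pics/w1.png',p); np.savez('pics/w1.npz',p=p,**m); print(m['mtx'],m['R'],-m['R'].T@m['t'])
K=m['mtx']
for X in [(.688,-.183,.045),(.643,.213,.045),(.650,-.040,.051),(.659,-.15,.051),(.55,-.048,.051),(.559,-.159,.051)]:
    c=m['R']@np.array(X)+m['t']; r=np.hypot(c[0],c[1]); t=np.arctan2(r,c[2]); print(X,K[0,2]+K[0,0]*t*c[0]/r,K[1,2]+K[0,0]*t*c[1]/r)
E
```

```text
clock: 1.9
tool_pos: [0.512, -0.1071, 0.2257]
orientation: [-180.0, 0.1, 6.3]
force: [-0.5, 0.0, -0.2]
opening: 0.0569
gripper_force: 0.0
[[325.1922621    0.         280.05640871]
 [  0.         325.1922621  207.22709977]
 [  0.           0.           1.        ]] [[ 0.10974039 -0.99395943 -0.00130285]
 [-0.94693246 -0.1049465   0.30381762]
 [-0.30211912 -0.03210735 -0.95272932]] [ 0.59538033 -0.09969962  0.38297333]
(0.688, -0.183, 0.045) 369.7147546375642 32.862220544061955
(0.643, 0.213, 0.045) 35.85708898992715 62.70432869679735
(0.65, -0.04, 0.051) 227.42891775936684 49.236971890079616
(0.659, -0.15, 0.051) 337.1046501103442 52.3868502489951
(0.55, -0.048, 0.051) 225.8325175255738 145.8508297253795
(0.559, -0.159, 0.051) 333.68251285212864 148.94936242818932
```

View pics/w1.png

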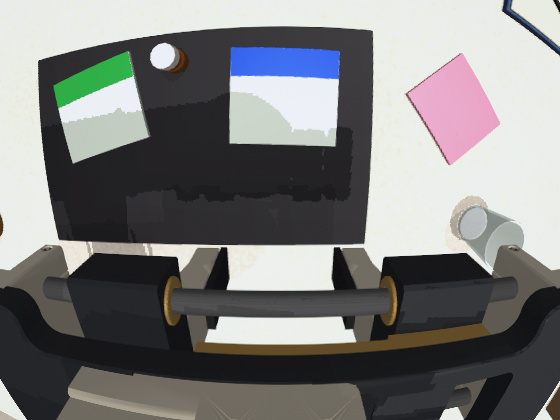

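The wrist view shows the blue plate with corners at about (231,47), (340,51), (336,146) and (230,144), within about 4 px of prediction. Next I'll measure the border and edge in this view and lower the tool behind the plate.

```bash
cat > meas.py <<'E'
from h import *
def meas(name,p,m,view=None):
    """border ends vs slab edge: colour masks -> world points -> line fits"""
    h=cv2.cvtColor(p,cv2.COLOR_BGR2HSV).astype(int)
    b=(h[...,0]>105)&(h[...,0]<130)&(h[...,1]>130)&(h[...,2]>70)
    vv,uu=np.nonzero(b); w=onplane(name,m,np.c_[uu,vv],.051)
    k=(abs(w[:,0]-.665)<.06)&(w[:,1]>-.2)&(w[:,1]<0)
    B=np.zeros(b.shape,np.uint8); B[vv[k],uu[k]]=1
    c=max(cv2.findContours(B,0,cv2.CHAIN_APPROX_NONE)[0],key=cv2.contourArea)[:,0]
    r=quad(onplane(name,m,c,.051)*1000); q=cv2.boxPoints(r); q=q[np.argsort(q[:,1])]
    R=min(q[:2],key=lambda a:a[0]); L=min(q[2:],key=lambda a:a[0])
    # slab edge: dark -> bright transition along outward scan lines, away from plate/vial
    E=[]
    for y in np.r_[np.arange(-.178,-.165,.003),np.arange(-.033,-.012,.003),np.arange(.04,.19,.004)]:
        e0=np.array([.6655-.1136*(y-.015),y,.045]); s=np.arange(-.012,.0121,.0005)
        X=e0+s[:,None]*np.array([.9936,.1129,0]); X=X@m['R'].T+m['t']; K=m['mtx']
        if name=='wrist':
            rr=np.hypot(X[:,0],X[:,1]); t=np.arctan2(rr,X[:,2]); a=X[:,:2]/rr[:,None]*t[:,None]
        else: a=X[:,:2]/X[:,2:]
        a=a*K[0,0]+K[:2,2]
        v=cv2.remap(h[...,2].astype(np.float32),a[:,:1].astype(np.float32),a[:,1:].astype(np.float32),1)[:,0]
        if v[0]<100 and v[-1]>v[0]+60: 
            i=np.argmax(v>(v[:4].mean()+v[-4:].mean())/2); E.append((e0+s[i]*np.array([.9936,.1129,0]))[:2]*1000)
    E=np.array(E); P=np.polyfit(E[:,1],E[:,0],1); res=E[:,0]-np.polyval(P,E[:,1])
    P=np.polyfit(E[abs(res)<2,1],E[abs(res)<2,0],1)
    f=lambda q:(q[0]-np.polyval(P,q[1]))/np.hypot(1,P[0])
    print(name,'band',np.round(r[1],1),'edge yaw',round(-np.degrees(np.arctan(P[0])),2),len(E),'res',res.std().round(2),'L',np.round(L,1),f(L).round(1),'R',np.round(R,1),f(R).round(1))
def look(n):
    m=imaging.camera_model(n); p,d=imaging.snapshot(n); meas(n,p,m); return p
E
python3 - <<'E'
from meas import *
f=np.load('pics/w1.npz'); meas('wrist',f['p'],{k:f[k] for k in('mtx','R','t')})
meas('top',np.load('pics/top1.npz')['p'],imaging.camera_model('top'))
E
python3 -m crank '[[[0,0,-0.05],[0,0,0],0.3],[[0,0,-0.05],[0,0,0],0.3],[[0,0,-0.04],[0,0,0],0.3],[[0,0,-0.03],[0,0,0],0.3],[[0,0,0],[0,0,0],0.3],[[0,0,0],[0,0,0],0.3]]'
```

```text
wrist band [ 29.8 109.5] edge yaw 6.57 45 res 0.22 L [623.1 -45.2] -52.4 R [ 632.  -154.4] -56.1
top band [ 30.6 112. ] edge yaw 6.48 50 res 0.29 L [619.4 -41.7] -52.8 R [ 628.5 -153.4] -56.3
clock: 2.55
tool_pos: [0.5126, -0.1048, 0.0573]
orientation: [180.0, 0.0, 6.7]
force: [0.2, -0.2, 0.6]
opening: 0.0573
gripper_force: 0.0
```

```bash
python3 -m crank '[[[0,0,-0.005],[0,0,0],0.3],[[0,0,-0.0045],[0,0,0],0.3],[[0,0,0],[0,0,0],0.3],[[0,0,0],[0,0,0],0.3]]'
```

```text
clock: 2.95
tool_pos: [0.5127, -0.1058, 0.0476]
orientation: [-180.0, -0.1, 6.5]
force: [-0.4, -0.5, -0.1]
opening: 0.0569
gripper_force: 0.0
```

```bash
python3 -m crank '[[[0.01,0.0011,0],[0,0,0],0.3],[[0.01,0.0012,0],[0,0,0],0.3],[[0.004,0.0005,0],[0,0,0],0.3],[[0.003,0.0003,0],[0,0,0],0.3],[[0.003,0.0003,0],[0,0,0],0.3],[[0.003,0.0003,0],[0,0,0],0.3],[[0.003,0.0004,0],[0,0,0],0.3],[[0.003,0.0003,0],[0,0,0],0.3],[[0.003,0.0003,0],[0,0,0],0.3],[[0.003,0.0004,0],[0,0,0],0.3],[[0,0,0],[0,0,0],0.3],[[0,0,0],[0,0,0],0.3]]'
python3 -c "
from meas import *
p=look('wrist');cv2.imwrite('pics/w2.png',p)
look('top');print(ctrl.get_obs()['force'])"
```

```text
clock: 4.15
tool_pos: [0.5576, -0.1007, 0.0471]
orientation: [180.0, -0.0, 6.5]
force: [-0.3, -1.0, -0.2]
opening: 0.0569
gripper_force: 0.0
wrist band [ 29.9 109.3] edge yaw 6.63 14 res 0.09 L [634.2 -41.9] -41.2 R [ 646.5 -150.5] -41.4
top band [12.8 63.4] edge yaw 6.51 50 res 0.29 L [648.4 -37.4] -23.6 R [ 655.5 -100.4] -23.7
[-0.0513428   0.47703528 -0.10519112]
```

View pics/w2.png

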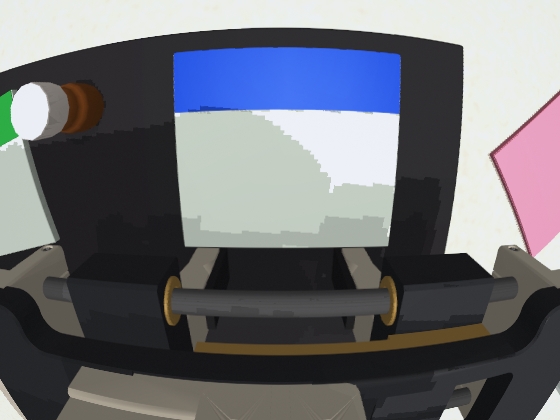

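The plate is now square to the edge with about 41 mm left, and it sits centred on both fingers. I'll push another 35 mm.

```bash
python3 -m crank '[[[0.0035,0.0004,0],[0,0,0],0.3],[[0.0035,0.0004,0],[0,0,0],0.3],[[0.0035,0.0004,0],[0,0,0],0.3],[[0.0035,0.0004,0],[0,0,0],0.3],[[0.0035,0.0004,0],[0,0,0],0.3],[[0.0035,0.0004,0],[0,0,0],0.3],[[0.0035,0.0004,0],[0,0,0],0.3],[[0.0035,0.0004,0],[0,0,0],0.3],[[0.0035,0.0004,0],[0,0,0],0.3],[[0.0035,0.0004,0],[0,0,0],0.3],[[0,0,0],[0,0,0],0.3],[[0,0,0],[0,0,0],0.3]]'
python3 -c "
from meas import *
p=look('wrist');cv2.imwrite('pics/w3.png',p)"
```

```text
clock: 5.45
tool_pos: [0.5927, -0.0966, 0.047]
orientation: [-180.0, -0.0, 6.5]
force: [0.5, 0.4, 0.2]
opening: 0.0568
gripper_force: 0.0
wrist band [ 29.6 108.9] edge yaw 6.55 23 res 0.12 L [669.3 -38.1] -6.3 R [ 681.6 -146.3] -6.5
```

```bash
python3 -m crank '[[[0.0022,0.0002,0],[0,0,0],0.3],[[0.0022,0.0003,0],[0,0,0],0.3],[[0.002,0.0002,0],[0,0,0],0.3],[[0,0,0],[0,0,0],0.3],[[0,0,0],[0,0,0],0.3],[[-0.01,-0.0011,0],[0,0,0],0.3],[[-0.02,-0.0023,0],[0,0,0],0.3],[[0,0,0.02],[0,0,0],0.3],[[0,0,0.05],[0,0,0],0.3],[[0,0,0.05],[0,0,0],0.3],[[0,0,0.03],[0,0,0],0.3],[[0,0,0],[0,0,0],0.3]]'
python3 -c "
from meas import *
p=look('wrist');cv2.imwrite('pics/w4.png',p);look('top')"
```

```text
clock: 6.7
tool_pos: [0.5708, -0.0995, 0.2026]
orientation: [180.0, -0.5, 6.6]
force: [-0.0, -0.8, 0.9]
opening: 0.057
gripper_force: 0.0
wrist band [ 29.3 108.3] edge yaw 6.54 48 res 0.21 L [675.2 -37.9] -0.1 R [ 687.6 -145.5] -0.0Traceback (most recent call last):
  File "<string>", line 3, in <module>
    p=look('wrist');cv2.imwrite('pics/w4.png',p);look('top')
                                                 ~~~~^^^^^^^
  File "meas.py", line 29, in look
    m=imaging.camera_model(n); p,d=imaging.snapshot(n); meas(n,p,m); return p
                                                        ~~~~^^^^^^^
  File "meas.py", line 9, in meas
    c=max(cv2.findContours(B,0,cv2.CHAIN_APPROX_NONE)[0],key=cv2.contourArea)[:,0]
      ~~~^^^^^^^^^^^^^^^^^^^^^^^^^^^^^^^^^^^^^^^^^^^^^^^^^^^^^^^^^^^^^^^^^^^^
ValueError: max() iterable argument is empty
```

View pics/w4.png

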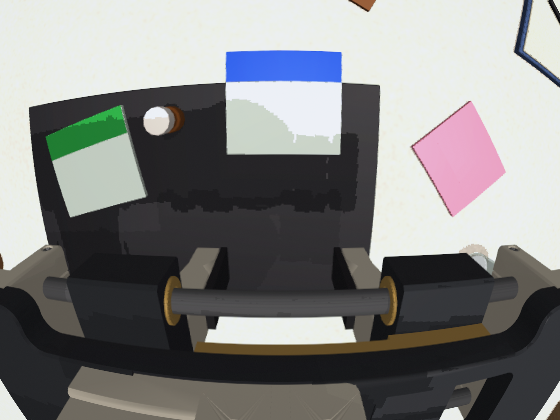

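The blue band (227–341, rows 52–82) overhangs, with its inner border on the edge line (L −0.1 mm, R 0.0 mm). The vial and green plate haven't moved, and the gripper is clear and raised.

```bash
python3 -m crank '[[[0,0,0],[0,0,0],0.3],[[0,0,0],[0,0,0],0.3]]'; python3 -c "
from plant import close_job
print(close_job())"
```

```text
clock: 7.0
tool_pos: [0.5678, -0.0995, 0.1956]
orientation: [-180.0, 0.1, 6.5]
force: [0.8, 0.1, -0.7]
opening: 0.0574
gripper_force: 0.0
the job is handed in; nothing more can be done
None
```

I pushed the blue-banded plate until its band's inner border lay along the slab's far edge (last wrist-camera reading −0.1 mm and 0.0 mm at the two ends), touched nothing else that I could see, raised the gripper clear and handed the job in at 7 s; no verdict came back.

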